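# Gauge the depth of the candle holder's socket

### The job

We want to know how deep the blind socket of the turned wooden candle holder is, so that new candles can be fitted. Take the depth gauge out of its rest, lower it into the socket and press it down gently, feeling for the bottom, until its foot stands firmly on the socket's floor and its sliding orange ring lies flat on the holder's rim. Then let go and leave the gauge standing in the socket, and do not shove the other things about.

Things in the scene. Friction and masses are not known exactly. Their poses are not given: they have to be found in the camera images.
- depth_gauge: Loose upright depth gauge, 207 mm long, 0.1 to 0.2 kg: metal rod 14 mm in diameter with black marks, foot edge bevelled 2 mm; from 145 to 205 mm above the foot a black round grip 18 mm in diameter, taken from above. Origin: centre of the foot's underside; z up along the rod. Starts standing in the rest. Lighter than its ring's friction: does not sink by itself once the ring lies on a rim.
- gauge_tip (a point): centre of the underside of the gauge's foot (same point as the gauge's origin)
- marker_ring (a joint): Orange ring on the gauge's rod, 38 mm in diameter, 14 mm high; slides along the rod against about 5 N of friction and stays where it is left. Value: height in m of its underside above the foot, less 0.020 (0 = lowest place, underside 20 mm above the foot; up to 0.10). At the start always lower on the rod than the socket is deep.
- ring_underside (a point): centre of the flat underside of the marker ring, on the rod's axis
- candle_holder: Turned wooden candle holder, fixed: cylinder 84 mm in diameter (112 at its dark foot), 90 mm high, with a round blind socket 18 mm wide down its middle, open at the top, no bevel. The socket's depth differs every time, 44 to 66 mm; its hard floor is not measured and must be felt; over 25 N on it or the holder would dent the wood. Origin: centre of the underside, z up.
- socket_rim (a point): centre of the socket's mouth, level with the flat top of the candle holder (90 mm above the worktop)
- gauge_rest: low grey round rest fixed to the worktop, 68 mm in diameter (78 mm at its rubber foot), 22 mm high, with a hole 18 mm wide and 16 mm deep in which the gauge stands upright. Origin: centre of the underside. (Not listed, but keep the arm clear of it: the fixed faucet at the sink, whose arched neck stands over x 0.06 to 0.36, y 0.53 to 0.57, up to z 0.53.)
- salt_shaker: glass salt shaker with a grey cap, 44 mm wide, 90 mm high, loose bystander; origin at the centre of the underside
- water_glass: clear water glass, 77 mm wide, 89 mm high, loose bystander; origin at the centre of the underside
- candle: white jar candle, 79 mm wide, 80 mm high, loose bystander; origin at the centre of the underside
- cereal_bowl: green bowl, 140 mm wide, 60 mm high, loose bystander; origin at the centre of the underside
- lemon: yellow lemon, 71x53x51 mm, loose bystander; origin at its underside
Things that resemble listed ones, but are neither listed nor needed, are in the scene too. There is more than one size of the depth_gauge; the job needs the middle-sized.

How it is judged:
By the outcome, as a careful person would: the job done as asked, in the order asked, and still so for the second after the job is handed in, with the robot touching nothing.
It also fails if it takes over 51 s, if anything falls off the work surface, if the arm or the gripper's body presses on something with over 40 N, if the wrist force passes 120 N, or if a joint passes its speed limit or range.

### The arm

A 6-joint arm with a two-finger parallel gripper is mounted at the origin on the work surface; the furniture and walls round the work are solid. World frame = base frame: x ahead of the robot, y to its left, z up, the work surface at z = 0. Lengths are in m, angles in rad, forces in N, time in s.
With the tool pointing down it reaches from about 0.35 to 0.85 m from the base axis. Payload 8.1 kg.
Tool frame: the origin (TCP) lies between the finger pads; the fingertips stand 11 mm ahead of it and the grasp point (between the pads) lies 8 mm behind it (robot.tips_ahead is the distance from the TCP to the fingertips, in m); z points along the fingers, y is the line along which they close (so a half turn about z gives the same grasp; the last joint's range is limited). The gripper opens to 93 mm and grips with 3 to 60 N. Pads are 15 mm wide; open, the fingers measure 128 mm over their backs; the gripper's body (75 mm by 188 mm) begins 65 mm behind the grasp point.
Start: joints at [-1.278, 0.13, 1.488, -0, 1.523, -0.085], TCP at [0.221, -0.558, 0.23] pointing down, gripper open.
Joint ranges: [-2.96, 2.96], [-0.89, 2.26], [0.02, 2.5], [-1.34, 4.48], [0, 2.73], [-2.66, 2.66]. Speed limits (rad/s): [2.39, 2.39, 2.79, 3.14, 3.14, 3.14].

### API

Orientations are given as a rotation vector (axis times angle).
In Python, from plant import robot gives the robot as it stands. The module is installed in compiled form; this text tells all that it offers.
- The arm moves only by the tool move_arm, never from a script. Its argument "deltas" is one flat list of numbers, 7 for each row, row after row: the shift along the tool's x, y, z in m, then the turn, a rotation vector about the tool's x, y, z in rad, then the opening, from 0 (shut) to 1 (fully open). A call has 1 to 12 rows; each row is the pose to reach, as a shift and turn from the pose commanded when the call began, along the tool's axes at that moment; what a row does not reach only later rows make up. A row lasts 1/8 s, in which the tool goes at most 62.5 mm and 10.7 degrees, less where a joint would pass 70% of its speed; a pose out of reach is approached as far as the arm can. A call with a gripper value outside its range is refused whole. The fingers move at their own pace and stop on an object; "squeeze" is the grip in N (left out, the last holds). Time passes only in rows, so rows that repeat a pose let the fingers close. It gives the time, the measured TCP pose, the force, the opening and the grip force at its end, in the units of the state.
- robot.read_state(): the state, without advancing time (a new reading comes with each control period).
- robot.read_camera(name): name is "scene" or "top" or "wrist"; returns (picture, depth): 480x640x3 uint8, red, green, blue; 480x640 float32, m along the optical axis (not along the pixel's ray), 0 where there is no reading.
- robot.camera_model(name): a dict with "K" (3x3 intrinsics, pixels), "R" (3x3) and "t" (3): a world point X has camera coordinates R X + t; the wrist camera has in their place "tool_from_camera" (4x4, takes a point from camera to tool coordinates, whose origin is the TCP and whose axes are the flange's). Camera axes: x right, y down, z forward; pixel columns grow to the right and rows downward; lengths in m; the calibration is good to about 2 mm. A picture is of the moment at which its call begins: read the wrist's pose just before it. camera_model takes no time and is no camera call.
- robot.close_job(): hands the job in; it is judged then, once.
Trained networks look in the newest picture that a camera, given by its name, has taken for a name from the list of things; names that differ only in an ending like _2 or _b are one class to them, and where a whole thing is asked for, a point or a joint stands for the part that bears it (a point fixed in the world has none). Each returns a list of dicts, best first, with "confidence" (0 to 1); they miss things now and then, are a little off and sometimes report something else, mostly with a low value. They report only what shows in the picture. A call takes as long as a camera call. They do not tell look-alikes from the thing itself.
- robot.recognise(camera, label): "uv" ([column, row] in pixels, amid what is visible of it).
The state is a dict: "t": time; "q": joint angles; "dq": joint speeds; "joint_torque": joint torques, N m; "tool_pos": TCP position; "orientation": TCP orientation; "force": force on the tool from outside, world axes, zero at the start; "wrist_torque": the same for the moment, N m; "opening": finger opening in m; "gripper_force": force on a finger pad.
Only numpy, scipy, OpenCV 4.12 (cv2) and the standard library are available. Lean on these libraries where they do the work, as an engineer would, in place of code of your own. Each camera call takes 0.05 s, during which the arm holds its last target. There are 200 camera calls.

## Working session

There is one attempt and no reset: what is moved stays moved. The work goes in short steps, Python scripts to look and compute and a tool call to move; the robot and the scene stay as the last step left them, time stands still between calls to the robot, and variables do not carry over. Pictures are saved under pics/ and viewed, at most 10 in all, crops included, and the job is handed in when it is done.

Besides the shell and the picture viewer there is one more tool, called after ">>>" as name(argument=value, ...), one argument or row to a line, values as JSON. move_arm: Moves the arm, as the interface text tells. Its arguments: {"type":"object","properties":{"deltas":{"type":"array","items":{"type":"number"}},"squeeze":{"type":"number"}},"required":["deltas"]}

```bash
mkdir -p pics
cat > h.py <<'E'
import numpy as np, cv2
from plant import robot
from scipy.spatial.transform import Rotation as Ro
def cam(n):
    s=robot.read_state(); p,d=robot.read_camera(n); m=robot.camera_model(n); K=np.array(m["K"])
    if n=="wrist":
        T=np.eye(4);T[:3,:3]=Ro.from_rotvec(s["orientation"]).as_matrix();T[:3,3]=s["tool_pos"]
        W=T@np.array(m["tool_from_camera"])
    else:
        W=np.eye(4);R=np.array(m["R"]);W[:3,:3]=R.T;W[:3,3]=-R.T@np.array(m["t"])
    return p,d,K,W
def cloud(d,K,W):
    v,u=np.mgrid[:480,:640]
    X=np.stack([(u-K[0,2])/K[0,0]*d,(v-K[1,2])/K[1,1]*d,d],-1)@W[:3,:3].T+W[:3,3]
    X[d==0]=np.nan
    return X
def save(p,n): cv2.imwrite(f"pics/{n}.png",p[...,::-1])
E
python3 - <<'E'
from h import *
for n in("scene","top"):
    p,d,K,W=cam(n);save(p,n);X=cloud(d,K,W)
    np.savez(n,p=p,X=X,K=K,W=W)
    print(n,W[:3,3].round(3))
    for l in["depth_gauge","marker_ring","candle_holder","gauge_rest","salt_shaker","water_glass","candle"]:
        for r in robot.recognise(n,l):
            u,v=np.round(r["uv"]).astype(int);print(l,round(r["confidence"],2),u,v,X[v,u].round(3))
print(robot.read_state())
E
```

```text
scene [ 1.395 -0.734  1.048]
depth_gauge 0.76 312 288 [ 0.614 -0.086  0.07 ]
depth_gauge 0.75 276 250 [ 0.514 -0.107  0.131]
depth_gauge 0.74 235 274 [ 0.525 -0.228  0.139]
marker_ring 0.57 239 309 [ 0.533 -0.234  0.04 ]
marker_ring 0.41 278 278 [ 0.516 -0.109  0.047]
candle_holder 0.73 379 214 [0.514 0.232 0.064]
gauge_rest 0.76 278 290 [ 0.526 -0.118  0.019]
gauge_rest 0.42 281 277 [ 0.514 -0.098  0.042]
salt_shaker 0.91 346 317 [ 0.726 -0.084  0.062]
water_glass 0.67 406 297 [0.789 0.036 0.09 ]
candle 0.76 432 269 [0.745 0.178 0.058]
top [0.291 0.019 1.073]
depth_gauge 0.95 426 232 [ 0.507 -0.217  0.151]
depth_gauge 0.74 362 248 [ 0.498 -0.098  0.123]
depth_gauge 0.55 345 205 [ 0.606 -0.083  0.063]
marker_ring 0.72 355 257 [ 0.499 -0.09   0.041]
marker_ring 0.69 415 245 [ 0.507 -0.216  0.047]
candle_holder 0.63 187 292 [0.462 0.247 0.088]
gauge_rest 0.88 355 263 [ 0.49  -0.09   0.024]
salt_shaker 0.83 330 162 [ 0.699 -0.064  0.075]
salt_shaker 0.62 350 328 [ 0.357 -0.059  0.047]
water_glass 0.97 262 148 [0.777 0.076 0.012]
{'t': 0.8, 'q': array([-1.27840389e+00,  1.30371202e-01,  1.48818156e+00, -1.11054740e-05,
        1.52296964e+00, -8.54061628e-02]), 'dq': array([ 0.00032466, -0.00089803,  0.00037678,  0.0003999 ,  0.00086511,
        0.00094892]), 'joint_torque': array([-2.43595219e-03, -5.59698093e+01, -4.92031717e+01,  7.67309871e-02,
        2.24804739e-02, -1.33904680e-05]), 'tool_pos': array([ 0.22134619, -0.55770699,  0.22966258]), 'orientation': array([ 3.08563857e+00,  5.89909114e-01, -5.92985138e-06]), 'force': array([ 0.10084307, -0.04197213, -0.22864104]), 'wrist_torque': array([-0.02939987, -0.04080296,  0.03229377]), 'gripper_force': 0.0, 'opening': 0.09283106856685748}
```

View pics/scene.png

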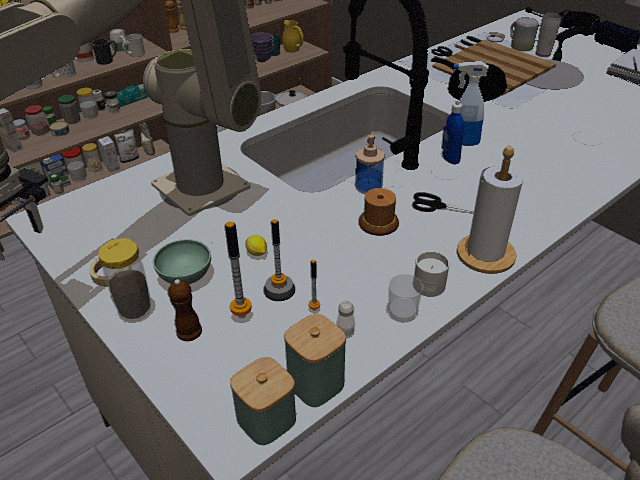

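View pics/top.png

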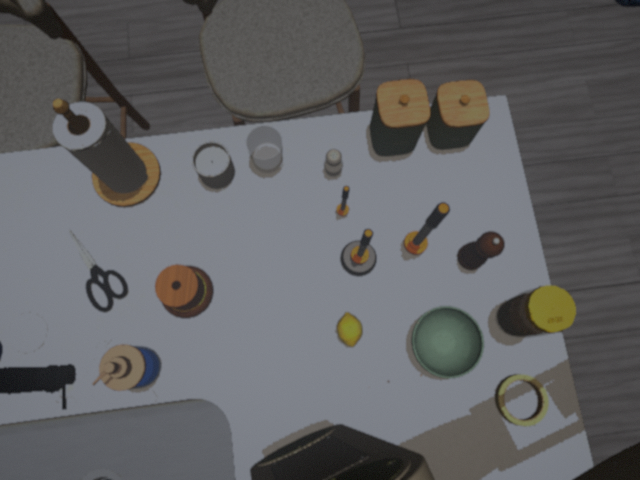

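Run:
```python
from h import *
from scipy.optimize import least_squares
def fit(P,r):
    f=lambda c:np.hypot(P[:,0]-c[0],P[:,1]-c[1])-r
    s=least_squares(f,P[:,:2].mean(0),loss="soft_l1",f_scale=.001);return s.x.round(4),np.abs(s.fun).mean().round(4),len(P)
for n in("scene","top"):
    D=np.load(n+".npz");X=D["X"];p=D["p"]
    for nm,c in(("mid",(.507,-.1)),("tall",(.515,-.222)),("small",(.607,-.085)),("holder",(.47,.235))):
        m=np.hypot(X[...,0]-c[0],X[...,1]-c[1])<(.05 if nm!="holder" else .08)
        Q=X[m];z=Q[:,2];print(n,nm,"zmax",np.percentile(z,[90,97,99.5]).round(3))
        if nm=="holder":
            T=Q[abs(z-.09)<.004];print(" top",len(T),((T.min(0)+T.max(0))/2).round(4),np.ptp(T,0).round(3),"z",np.median(T[:,2]))
            S=Q[(z>.035)&(z<.08)];print(" side",fit(S[np.hypot(*(S[:,:2]-T[:,:2].mean(0)).T)<.047],.042))
        else:
            zz=z.max()
            for a,b in((.04,.08),(.08,.12),(.12,.16),(.16,.2),(.2,.25)):
                S=Q[(z>a)&(z<b)]
                if len(S)>8: print(" ",a,fit(S,.008))
D=np.load("scene.npz")["p"][205:325,210:350]
a=cv2.resize(D,(700,600),interpolation=cv2.INTER_CUBIC);save(a,"crop")
```

```text
scene mid zmax [0.164 0.203 0.212]
  0.04 (array([ 0.5093, -0.1034]), np.float64(0.0039), 137)
  0.08 (array([ 0.5077, -0.102 ]), np.float64(0.0013), 79)
  0.12 (array([ 0.5082, -0.1026]), np.float64(0.0017), 90)
  0.16 (array([ 0.5091, -0.1034]), np.float64(0.0014), 110)
  0.2 (array([ 0.509, -0.102]), np.float64(0.0019), 56)
scene tall zmax [0.24  0.269 0.273]
  0.04 (array([ 0.5221, -0.2249]), np.float64(0.0045), 184)
  0.08 (array([ 0.5209, -0.2237]), np.float64(0.0012), 112)
  0.12 (array([ 0.521 , -0.2237]), np.float64(0.0013), 120)
  0.16 (array([ 0.522 , -0.2242]), np.float64(0.0017), 128)
  0.2 (array([ 0.5234, -0.225 ]), np.float64(0.0017), 214)
scene small zmax [0.11  0.143 0.152]
  0.04 (array([ 0.6132, -0.08  ]), np.float64(0.0017), 55)
  0.08 (array([ 0.6133, -0.081 ]), np.float64(0.0017), 65)
  0.12 (array([ 0.6145, -0.081 ]), np.float64(0.0017), 81)
scene holder zmax [0.087 0.091 0.093]
 top 399 [0.4847 0.2633 0.09  ] [0.084 0.086 0.008] z 0.08912638612533486
 side (array([0.4826, 0.2654]), np.float64(0.0024), 433)
top mid zmax [0.127 0.21  0.213]
  0.04 (array([ 0.50
[... 283 characters left out ...]
 zmax [0.249 0.271 0.274]
  0.04 (array([ 0.5136, -0.2195]), np.float64(0.005), 167)
  0.08 (array([ 0.5143, -0.2204]), np.float64(0.0005), 62)
  0.12 (array([ 0.5144, -0.2202]), np.float64(0.0004), 68)
  0.16 (array([ 0.5132, -0.2183]), np.float64(0.0016), 74)
  0.2 (array([ 0.5126, -0.2183]), np.float64(0.0011), 143)
top small zmax [0.025 0.138 0.153]
  0.04 (array([ 0.6141, -0.0823]), np.float64(0.0006), 32)
  0.08 (array([ 0.6136, -0.0812]), np.float64(0.0007), 33)
  0.12 (array([ 0.6131, -0.082 ]), np.float64(0.0018), 72)
top holder zmax [0.09  0.092 0.093]
 top 1333 [0.478  0.2662 0.09  ] [0.083 0.083 0.008] z 0.08933984639660408
 side (array([0.4779, 0.267 ]), np.float64(0.0066), 285)
```

View pics/crop.png

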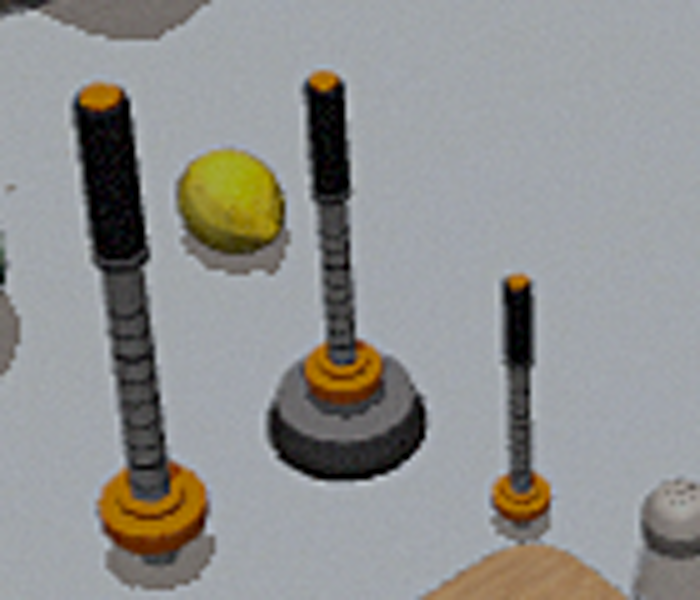

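The thing meant is the middle-sized gauge, at scene (277,250) with its top at 0.212 m. It is the only one standing in the grey rest. The one at (235,270) is larger, with its top at 0.273 m, and the one at (314,285) is smaller, with its top at 0.153 m. The crop confirms this. I'll rise and go above it.

>>> move_arm(
  deltas=[0, 0, -0.06, 0, 0, 0, 1, 0.0, 0.0, -0.12, 0, 0, 0, 1, 0.05, -0.037, -0.12, 0, 0, -0.15, 1, 0.1, -0.074, -0.12, 0, 0, -0.32, 1, 0.15, -0.11, -0.12, 0, 0, -0.49, 1, 0.2, -0.147, -0.12, 0, 0, -0.66, 1, 0.25, -0.184, -0.12, 0, 0, -0.83, 1, 0.3, -0.221, -0.12, 0, 0, -1.0, 1, 0.35, -0.257, -0.12, 0, 0, -1.15, 1, 0.4, -0.294, -0.12, 0, 0, -1.193, 1, 0.433, -0.318, -0.12, 0, 0, -1.193, 1, 0.433, -0.318, -0.12, 0, 0, -1.193, 1],
)

```text
t: 2.3
tool_pos: [0.5074, -0.0999, 0.3494]
orientation: [-2.216, -2.226, -0.0]
force: [-0.8, 0.2, 0.9]
opening: 0.093
gripper_force: 0.0
```

Run:
```python
from h import *
p,d,K,W=cam("wrist");save(p,"w1");X=cloud(d,K,W);s=robot.read_state()
np.savez("w1",p=p,X=X,K=K,W=W)
print(s["t"],s["q"].round(3),s["tool_pos"].round(4),s["orientation"].round(4),s["force"].round(2));print(W.round(3),K)
Q=X[(np.hypot(X[...,0]-.506,X[...,1]+.102)<.03)&(X[...,2]>.2)];print(len(Q),((Q.min(0)+Q.max(0))/2).round(4),np.ptp(Q,0),np.median(Q,0))
```

```text
2.35 [-0.297 -0.113  1.517 -0.     1.738 -0.299] [ 0.5067 -0.1015  0.3495] [-2.2183e+00 -2.2243e+00  6.0000e-04] [ 0.01 -0.27  0.35]
[[ 1.     0.004  0.001  0.507]
 [ 0.004 -0.955 -0.295 -0.016]
 [-0.     0.295 -0.955  0.505]
 [ 0.     0.     0.     1.   ]] [[356.85287577   0.         319.20339971]
 [  0.         356.85287577 236.88501427]
 [  0.           0.           1.        ]]
5114 [ 0.5069 -0.0903  0.3294] [0.03410447 0.03651839 0.25842912] [ 0.50978456 -0.07660094  0.4524234 ]
```

View pics/w1.png

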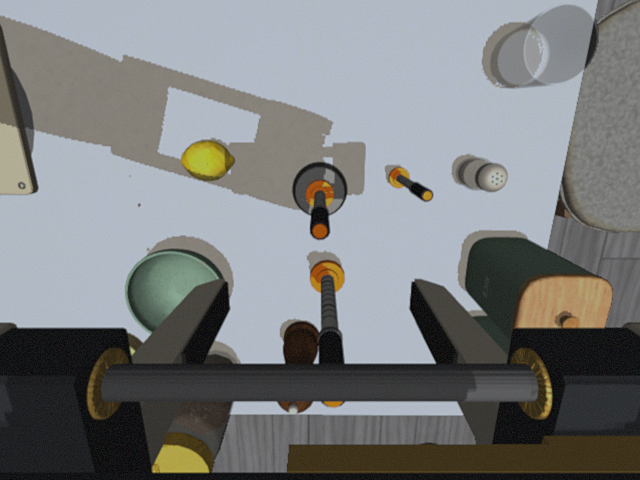

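The wrist view shows the middle gauge's orange top at (319,230), with the rest around it. The tall gauge is behind it at (328,275), and there is free space between the fingers. Next I compute the gauge axis.

Run:
```python
from h import *
D=np.load("w1.npz");X=D["X"];p=D["p"]
Q=X[175:245,290:350].reshape(-1,3);Q=Q[np.isfinite(Q).all(1)]
for a,b in((.005,.02),(.02,.028),(.04,.07),(.15,.2),(.205,.22)):
    S=Q[(Q[:,2]>a)&(Q[:,2]<b)];print(a,len(S),((S.min(0)+S.max(0))/2).round(4),np.ptp(S,0).round(3))
print(X[155:225:6,319].round(3))
# orange top
hsv=cv2.cvtColor(p,cv2.COLOR_RGB2HSV);m=(hsv[...,0]>5)&(hsv[...,0]<22)&(hsv[...,1]>150)
o=m&(X[...,2]>.2)&(X[...,2]<.22);v,u=np.nonzero(o);print(u.mean(),v.mean(),len(u),X[o].mean(0))
ray=D["W"][:3,:3]@np.linalg.inv(D["K"])@[u.mean(),v.mean(),1];c=D["W"][:3,3];print(c+ray*((.213-c[2])/ray[2]))
```

```text
0.005 144 [ 0.5088 -0.1075  0.0125] [0.076 0.057 0.015]
0.02 877 [ 0.5088 -0.1039  0.0223] [0.066 0.051 0.005]
0.04 432 [ 0.5088 -0.0989  0.0549] [0.037 0.033 0.03 ]
0.15 231 [ 0.5085 -0.0965  0.175 ] [0.018 0.011 0.05 ]
0.205 336 [ 0.5084 -0.0999  0.2103] [0.017 0.017 0.01 ]
[[ 0.507 -0.054 -0.   ]
 [ 0.507 -0.062  0.005]
 [ 0.507 -0.068  0.021]
 [ 0.507 -0.076  0.022]
 [ 0.507 -0.082  0.037]
 [ 0.507 -0.089  0.04 ]
 [ 0.507 -0.094  0.058]
 [ 0.507 -0.094  0.099]
 [ 0.507 -0.094  0.133]
 [ 0.507 -0.092  0.17 ]
 [ 0.508 -0.092  0.194]
 [ 0.508 -0.093  0.212]]
319.578125 230.61979166666666 192 [ 0.50804519 -0.10094388  0.21276719]
[ 0.50804706 -0.10086057  0.213     ]
```

>>> move_arm(
  deltas=[0.001, 0.002, 0.06, 0, 0, 0, 1, 0.001, 0.002, 0.11, 0, 0, 0, 1, 0.001, 0.002, 0.15, 0, 0, 0, 1, 0.001, 0.002, 0.175, 0, 0, 0, 0.8, 0.001, 0.002, 0.175, 0, 0, 0, 0.5, 0.001, 0.002, 0.175, 0, 0, 0, 0.3, 0.001, 0.002, 0.175, 0, 0, 0, 0, 0.001, 0.002, 0.175, 0, 0, 0, 0, 0.001, 0.002, 0.175, 0, 0, 0, 0, 0.001, 0.002, 0.175, 0, 0, 0, 0, 0.001, 0.002, 0.175, 0, 0, 0, 0],
  squeeze=40,
)

```text
t: 3.72
tool_pos: [0.5085, -0.1013, 0.1746]
orientation: [-2.221, -2.221, 0.0]
force: [-0.8, 0.8, 0.0]
opening: 0.0176
gripper_force: 21.0
```

>>> move_arm(
  deltas=[0, 0, 0, 0, 0, 0, 0, 0, 0, -0.02, 0, 0, 0, 0, 0, 0, -0.05, 0, 0, 0, 0, 0, 0, -0.09, 0, 0, 0, 0, 0.02, 0, -0.13, 0, 0, 0, 0, 0.07, -0.006, -0.16, 0, 0, 0, 0, 0.12, -0.012, -0.16, 0, 0, 0, 0, 0.17, -0.018, -0.16, 0, 0, 0, 0, 0.22, -0.022, -0.16, 0, 0, 0, 0, 0.27, -0.026, -0.16, 0, 0, 0, 0, 0.3, -0.026, -0.16, 0, 0, 0, 0, 0.3, -0.026, -0.16, 0, 0, 0, 0],
)

```text
t: 5.22
tool_pos: [0.4819, 0.2005, 0.3341]
orientation: [-2.217, -2.225, 0.001]
force: [-0.0, 0.4, -1.6]
opening: 0.0176
gripper_force: 40.0
```

>>> move_arm(
  deltas=[0, 0, 0, 0, 0, 0, 0, 0, 0, 0, 0, 0, 0, 0, 0, 0, 0, 0, 0, 0, 0],
)

```text
t: 5.6
tool_pos: [0.4827, 0.1977, 0.3347]
orientation: [2.223, 2.22, 0.0]
force: [-1.3, 1.2, -1.3]
opening: 0.0176
gripper_force: 40.0
```

Run:
```python
from h import *
p,d,K,W=cam("wrist");save(p,"w2");X=cloud(d,K,W);s=robot.read_state()
np.savez("w2",p=p,X=X,K=K,W=W,tp=s["tool_pos"])
print(s["t"],s["q"].round(3),s["tool_pos"].round(4),s["orientation"].round(4),s["force"].round(2),s["gripper_force"],s["opening"])
Q=X[(np.hypot(X[...,0]-.482,X[...,1]-.265)<.06)&(abs(X[...,2]-.09)<.004)];print(len(Q),((Q.min(0)+Q.max(0))/2).round(4),np.ptp(Q,0),np.median(Q,0))
```

```text
5.65 [ 0.291 -0.102  1.533 -0.     1.71   0.292] [0.4827 0.1979 0.3347] [2.2228e+00 2.2199e+00 2.0000e-04] [ 0.24 -0.22 -1.46] 39.99860465526581 0.01765170387589636
4581 [0.483  0.2675 0.0897] [0.08289286 0.0829883  0.00671325] [0.48298361 0.26945664 0.0900115 ]
```

View pics/w2.png

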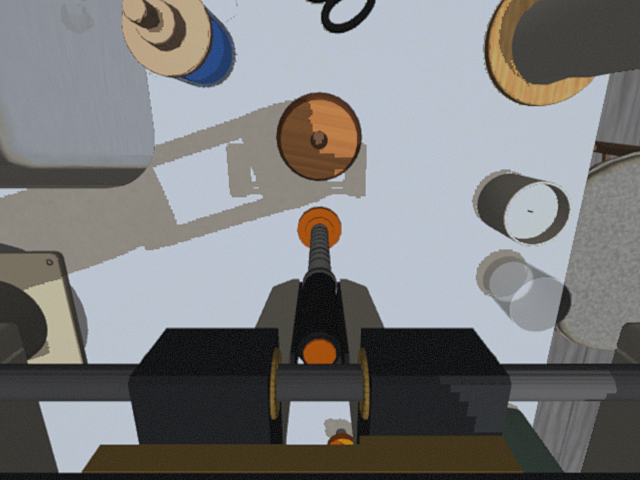

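The wrist view shows the holder's socket at (319,138) and the gauge hanging upright. The gauge's ring is at (319,229) and its top at (320,352). Next I work out the offset between them.

```bash
cat > m.py <<'E'
from h import *
from scipy.optimize import least_squares
def meas(p,X,K,W,tp,ring_uv=None):
    # holder rim circle
    Q=X[(np.hypot(X[...,0]-.483,X[...,1]-.267)<.06)&(abs(X[...,2]-.09)<.004)]
    c=(Q.min(0)+Q.max(0))[:2]/2
    # socket: cloud points inside 15 mm, lower than rim, dark/deep
    m=(np.hypot(X[...,0]-c[0],X[...,1]-c[1])<.03)
    lo=m&(X[...,2]<.086);v,u=np.nonzero(lo)
    print("holder",c.round(4),"hole px",u.mean().round(2),v.mean().round(2),len(u),"u",u.min(),u.max(),"v",v.min(),v.max())
    def at(u,v,z):
        r=W[:3,:3]@np.linalg.inv(K)@[u,v,1];return (W[:3,3]+r*((z-W[2,3])/r[2]))[:2].round(4)
    if len(u): print(" hole centre",at((u.min()+u.max())/2,(v.min()+v.max())/2,.09))
    g=(np.hypot(X[...,0]-tp[0],X[...,1]-tp[1])<.03)&(X[...,2]<tp[2]+.06)
    for lab,a,b,r in(("rod",-.12,-.05,.007),("grip",-.03,-.0,.009)):
        S=X[g&(X[...,2]>tp[2]+a)&(X[...,2]<tp[2]+b)]
        S=S[np.hypot(*(S[:,:2]-tp[:2]).T)<.02]
        if len(S)<10: continue
        # tilted axis fit, r known
        f=lambda q:np.hypot(S[:,0]-q[0]-q[2]*(S[:,2]-tp[2]),S[:,1]-q[1]-q[3]*(S[:,2]-tp[2]))-r
        s=least_squares(f,[*tp[:2],0,0],loss="soft_l1",f_scale=.001);print(lab,len(S),s.x.round(4),"foot",(s.x[:2]-.17*s.x[2:]).round(4))
    S=X[g&(X[...,2]>tp[2]-.16)&(X[...,2]<tp[2]-.115)]
    if len(S): print("ring",len(S),((S.min(0)+S.max(0))/2).round(4),S.min(0).round(4),S.max(0).round(4))
E
python3 - <<'E'
from m import *
D=np.load("w2.npz");meas(*[D[k] for k in("p","X","K","W","tp")])
E
```

```text
holder [0.483  0.2675] hole px 318.82 139.57 219 u 311 327 v 132 148
 hole centre [0.483  0.2674]
rod 588 [ 0.4832  0.1984 -0.     -0.0013] foot [0.4832 0.1986]
grip 1105 [ 0.483   0.1994 -0.0122  0.0422] foot [0.485  0.1923]
ring 1180 [0.483  0.2002 0.2058] [0.4643 0.1827 0.1922] [0.5016 0.2176 0.2194]
```

>>> move_arm(
  deltas=[0.035, 0, 0, 0, 0, 0, 0, 0.06, 0, 0, 0, 0, 0, 0, 0.069, 0, 0.0, 0, 0, 0, 0, 0.069, 0, 0.03, 0, 0, 0, 0, 0.069, 0, 0.055, 0, 0, 0, 0, 0.069, 0, 0.062, 0, 0, 0, 0, 0.069, 0, 0.062, 0, 0, 0, 0, 0.069, 0, 0.062, 0, 0, 0, 0, 0.069, 0, 0.062, 0, 0, 0, 0],
)

```text
t: 6.78
tool_pos: [0.4831, 0.2678, 0.2739]
orientation: [2.221, 2.221, 0.003]
force: [0.0, -0.9, -0.8]
opening: 0.0171
gripper_force: 40.0
```

Run:
```python
from m import *
p,d,K,W=cam("wrist");save(p,"w3");X=cloud(d,K,W);s=robot.read_state()
print(s["t"],s["tool_pos"].round(4),s["orientation"].round(4),s["force"].round(2),s["wrist_torque"].round(2))
meas(p,X,K,W,s["tool_pos"])
```

```text
6.825 [0.483  0.2677 0.2737] [2.2211 2.2209 0.0024] [ 0.42  0.31 -0.87] [-0.01 -0.07 -0.01]m.py:10: RuntimeWarning: Mean of empty slice.
  print("holder",c.round(4),"hole px",u.mean().round(2),v.mean().round(2),len(u),"u",u.min(),u.max(),"v",v.min(),v.max())
  ret = ret.dtype.type(ret / rcount)
Traceback (most recent call last):
  File "m.py", line 10, in meas
    print("holder",c.round(4),"hole px",u.mean().round(2),v.mean().round(2),len(u),"u",u.min(),u.max(),"v",v.min(),v.max())
                                                                                       ~~~~~^^
ValueError: zero-size array to reduction operation minimum which has no identity
```

View pics/w3.png

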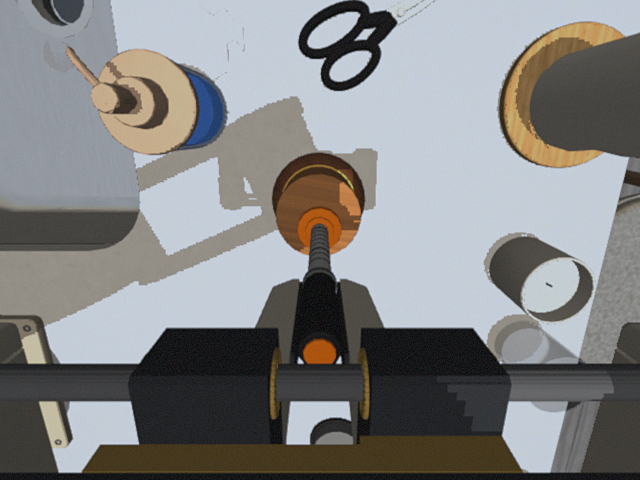

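The gauge hangs over the holder, with its ring at (319,229) hiding the socket. I'll enter with a 1 mm correction and feel for contact.

>>> move_arm(
  deltas=[-0.001, 0, 0.004, 0, 0, 0, 0, -0.001, 0, 0.008, 0, 0, 0, 0, -0.001, 0, 0.012, 0, 0, 0, 0, -0.001, 0, 0.016, 0, 0, 0, 0, -0.001, 0, 0.018, 0, 0, 0, 0, -0.001, 0, 0.018, 0, 0, 0, 0],
)

```text
t: 7.58
tool_pos: [0.4824, 0.2666, 0.2544]
orientation: [-2.221, -2.221, 0.0]
force: [-0.8, 0.6, -2.1]
opening: 0.0174
gripper_force: 40.0
```

>>> move_arm(
  deltas=[0, 0, 0.004, 0, 0, 0, 0, 0, 0, 0.008, 0, 0, 0, 0, 0, 0, 0.012, 0, 0, 0, 0, 0, 0, 0.015, 0, 0, 0, 0, 0, 0, 0.015, 0, 0, 0, 0],
)

```text
t: 8.2
tool_pos: [0.4823, 0.2665, 0.2392]
orientation: [-2.221, -2.221, 0.001]
force: [0.2, -0.3, -1.5]
opening: 0.0175
gripper_force: 40.0
```

>>> move_arm(
  deltas=[0, 0, 0.003, 0, 0, 0, 0, 0, 0, 0.006, 0, 0, 0, 0, 0, 0, 0.009, 0, 0, 0, 0, 0, 0, 0.012, 0, 0, 0, 0, 0, 0, 0.015, 0, 0, 0, 0, 0, 0, 0.017, 0, 0, 0, 0, 0, 0, 0.017, 0, 0, 0, 0],
)

```text
t: 9.07
tool_pos: [0.4826, 0.2666, 0.2224]
orientation: [2.221, 2.221, 0.0]
force: [0.3, -0.2, 1.9]
opening: 0.0175
gripper_force: 40.0
```

>>> move_arm(
  deltas=[0, 0, 0.002, 0, 0, 0, 0, 0, 0, 0.004, 0, 0, 0, 0, 0, 0, 0.006, 0, 0, 0, 0, 0, 0, 0.006, 0, 0, 0, 0],
)

```text
t: 9.57
tool_pos: [0.4825, 0.2666, 0.2163]
orientation: [-2.221, -2.221, 0.0]
force: [-0.1, 0.2, 0.8]
opening: 0.0177
gripper_force: 40.0
```

>>> move_arm(
  deltas=[0, 0, 0.001, 0, 0, 0, 0, 0, 0, 0.002, 0, 0, 0, 0, 0, 0, 0.002, 0, 0, 0, 0],
)

```text
t: 9.95
tool_pos: [0.4825, 0.2666, 0.2146]
orientation: [2.221, 2.221, 0.0]
force: [0.2, 0.3, 3.2]
opening: 0.0172
gripper_force: 40.0
```

>>> move_arm(
  deltas=[0, 0, 0.001, 0, 0, 0, 0, 0, 0, 0.002, 0, 0, 0, 0, 0, 0, 0.002, 0, 0, 0, 0],
)

```text
t: 10.32
tool_pos: [0.4825, 0.2666, 0.2125]
orientation: [2.221, 2.221, -0.0]
force: [0.6, -0.2, 1.6]
opening: 0.0176
gripper_force: 40.0
```

>>> move_arm(
  deltas=[0, 0, 0.001, 0, 0, 0, 0, 0, 0, 0.001, 0, 0, 0, 0],
  squeeze=15,
)

```text
t: 10.58
tool_pos: [0.4825, 0.2666, 0.2115]
orientation: [2.221, 2.221, -0.0]
force: [1.8, -0.6, 3.3]
opening: 0.0178
gripper_force: 15.0
```

>>> move_arm(
  deltas=[0, 0, 0.001, 0, 0, 0, 0, 0, 0, 0.001, 0, 0, 0, 0],
)

```text
t: 10.82
tool_pos: [0.4825, 0.2666, 0.2105]
orientation: [-2.221, -2.221, 0.0]
force: [-0.4, 0.5, 3.1]
opening: 0.0178
gripper_force: 15.0
```

>>> move_arm(
  deltas=[0, 0, 0.001, 0, 0, 0, 0, 0, 0, 0.001, 0, 0, 0, 0],
)

```text
t: 11.08
tool_pos: [0.4825, 0.2666, 0.2096]
orientation: [2.221, 2.221, 0.0]
force: [0.8, 0.9, 3.2]
opening: 0.0177
gripper_force: 15.0
```

>>> move_arm(
  deltas=[0, 0, 0.001, 0, 0, 0, 0, 0, 0, 0.001, 0, 0, 0, 0],
)

```text
t: 11.32
tool_pos: [0.4825, 0.2666, 0.2085]
orientation: [-2.221, -2.221, 0.0]
force: [1.0, 0.8, 3.7]
opening: 0.0178
gripper_force: 15.0
```

>>> move_arm(
  deltas=[0, 0, 0.001, 0, 0, 0, 0, 0, 0, 0.001, 0, 0, 0, 0],
)

```text
t: 11.58
tool_pos: [0.4825, 0.2666, 0.2076]
orientation: [2.221, 2.221, -0.0]
force: [1.9, 0.1, 2.7]
opening: 0.018
gripper_force: 15.0
```

>>> move_arm(
  deltas=[0, 0, 0.001, 0, 0, 0, 0, 0, 0, 0.001, 0, 0, 0, 0],
)

```text
t: 11.82
tool_pos: [0.4826, 0.2667, 0.2072]
orientation: [2.221, 2.221, 0.001]
force: [-0.6, -0.7, 6.4]
opening: 0.0179
gripper_force: 15.0
```

>>> move_arm(
  deltas=[0, 0, 0.0005, 0, 0, 0, 0, 0, 0, 0.0005, 0, 0, 0, 0],
)

```text
t: 12.08
tool_pos: [0.4827, 0.2668, 0.2072]
orientation: [2.221, 2.221, 0.001]
force: [-1.6, -0.8, 8.7]
opening: 0.0178
gripper_force: 15.0
```

>>> move_arm(
  deltas=[0, 0, 0.0005, 0, 0, 0, 0, 0, 0, 0.001, 0, 0, 0, 0, 0, 0, 0.001, 0, 0, 0, 0],
)

```text
t: 12.45
tool_pos: [0.483, 0.2669, 0.2071]
orientation: [2.221, 2.221, 0.003]
force: [-3.3, -0.8, 13.6]
opening: 0.0179
gripper_force: 15.0
```

>>> move_arm(
  deltas=[0, 0, -0.0012, 0, 0, 0, 0, 0, 0, -0.0012, 0, 0, 0, 0],
)

```text
t: 12.7
tool_pos: [0.4827, 0.2667, 0.2072]
orientation: [2.221, 2.221, 0.001]
force: [-0.7, -0.5, 7.8]
opening: 0.0178
gripper_force: 15.0
```

>>> move_arm(
  deltas=[0, 0, 0, 0, 0, 0, 0.25, 0, 0, 0, 0, 0, 0, 0.4, 0, 0, 0, 0, 0, 0, 0.5, 0, 0, 0, 0, 0, 0, 0.5, 0, 0, 0, 0, 0, 0, 0.5],
)

```text
t: 13.32
tool_pos: [0.4825, 0.2666, 0.2062]
orientation: [-2.221, -2.221, 0.0]
force: [0.7, 0.6, -0.9]
opening: 0.0466
gripper_force: 0.0
```

Run:
```python
from h import *
s=robot.read_state();print(s["t"],s["tool_pos"].round(4),s["opening"],s["force"].round(2))
p,d,K,W=cam("scene");X=cloud(d,K,W)
a=cv2.resize(p[140:240,330:430],(600,600),interpolation=cv2.INTER_CUBIC);save(a,"s2")
p,d,K,W=cam("wrist");save(p,"w4")
```

```text
13.325 [0.4825 0.2666 0.2062] 0.04656962181859137 [ 0.7   0.61 -0.93]
```

View pics/s2.png

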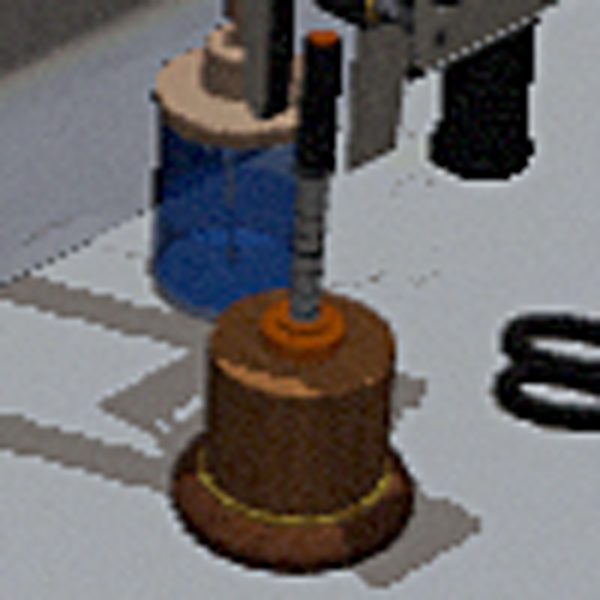

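The crop shows the gauge standing upright in the socket, its ring flat on the rim at crop (303,328), and the fingers clear of it. I'll retract straight up.

>>> move_arm(
  deltas=[0, 0, -0.01, 0, 0, 0, 0.6, 0, 0, -0.03, 0, 0, 0, 0.6, 0, 0, -0.06, 0, 0, 0, 0.6, 0, 0, -0.1, 0, 0, 0, 0.6, 0, 0, -0.14, 0, 0, 0, 0.6, 0, 0, -0.16, 0, 0, 0, 0.6, 0, 0, -0.16, 0, 0, 0, 0.6, -0.05, 0, -0.16, 0, 0, 0, 0.6, -0.1, 0, -0.16, 0, 0, 0, 0.6, -0.1, 0, -0.16, 0, 0, 0, 0.6],
)

```text
t: 14.68
tool_pos: [0.4824, 0.1639, 0.3658]
orientation: [2.225, 2.217, -0.002]
force: [-0.6, 0.6, 0.2]
opening: 0.0557
gripper_force: 0.0
```

Run:
```python
from h import *
from scipy.optimize import least_squares
s=robot.read_state();print(s["t"],s["tool_pos"].round(4))
for n in("wrist","scene","top"):
    p,d,K,W=cam(n);X=cloud(d,K,W)
    if n=="wrist": save(p,"w5")
    g=X[np.hypot(X[...,0]-.483,X[...,1]-.267)<.03]
    g=g[(g[:,2]>.07)&(g[:,2]<.27)]
    r=np.hypot(g[:,0]-.483,g[:,1]-.267)
    S=g[(g[:,2]>.115)&(r<.02)]; rr=np.where(S[:,2]>.183,.009,.007)
    f=lambda q:np.hypot(S[:,0]-q[0]-q[2]*(S[:,2]-.09),S[:,1]-q[1]-q[3]*(S[:,2]-.09))-rr
    q=least_squares(f,[.483,.267,0,0],loss="soft_l1",f_scale=.001).x
    R=g[(g[:,2]<.12)&(r>.01)&(r<.017)]
    print(n,"axis",q.round(4),"top z",np.percentile(g[:,2],99.5).round(4),"ring top z",np.percentile(R[:,2],[50,90]).round(4),"rim z",np.median(g[(r>.024)][:,2]).round(4))
```

```text
14.675 [0.4824 0.1639 0.3658]
wrist axis [ 0.4857  0.2589 -0.0242  0.0764] top z 0.2468 ring top z [0.1004 0.1035] rim z 0.0901
scene axis [ 0.4838  0.2652 -0.0058 -0.0016] top z 0.2453 ring top z [0.0997 0.1038] rim z 0.0895Traceback (most recent call last):
  File "<stdin>", line 14, in <module>
    return _quantile_unchecked(
        a, q, axis, out, overwrite_input, method, keepdims, weights)
    return _ureduce(a,
                    func=_quantile_ureduce_func,
    ...<5 lines>...
                    overwrite_input=overwrite_input,
                    method=method)
    r = func(a, **kwargs)
    result = _quantile(arr,
                       quantiles=q,
    ...<2 lines>...
                       out=out,
                       weights=wgt)
    slices_having_nans = np.isnan(arr[-1, ...])
                                  ~~~^^^^^^^^^
IndexError: index -1 is out of bounds for axis 0 with size 0
```

View pics/w5.png

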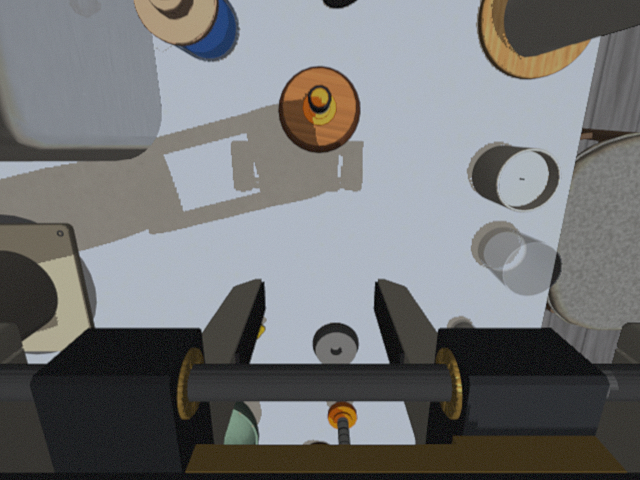

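The wrist view shows the gauge standing in the socket at (319,103) with the gripper well clear. The ring's top is at about 0.104 m, the rim plus the ring's 14 mm, so it lies flat. The gauge top at 0.2455 m matches the floor I felt.

```bash
python3 -c "
from plant import robot
print(robot.close_job())"
```

```text
the job is handed in; nothing more can be done
None
```

The job is handed in: the middle-sized gauge stands upright in the socket with its foot on the floor and its orange ring flat on the rim, and the socket measures about 51 mm deep.

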